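# Count out two grinding balls on the tilting board

## Task

Count out two of the large (20 mm) steel grinding balls for the bead mill on the tilting board that holds them, the one with two pockets. Press down the tab at the pocket end until all three balls have run out of the channel and both pockets are filled, then press down the tab at the other end so that the excess ball rolls back and comes to rest in the channel. The balls are clean: do not touch them with the robot, and let none leave the board.

Things in the scene. Friction and masses are not known exactly. Their poses are not given: they have to be found in the camera images.
- board: White seesaw tray 132x74 mm, two pockets at its +x end, channel at its -x end. Origin on the hinge axis, mid-length, 55 mm above table; y level along hinge, z up. Stiff hinge: stays where left; starts 0.20-0.26 rad -x end down; stops at 0.26 rad each way. Press tabs 40x44 mm, level with the rim, tops at z=+30 mm, centred x=+86 and x=-86 mm; about 4 N moves it. A similar board (3 pockets, 14 mm balls) is a bystander.
- ball_1: One of three alike steel balls, 20 mm, 33 g, that start in the channel of the two-pocket board; origin at its centre, axes turn as it rolls. The tray's plain floor is at board z=+4 mm; its walls rise 26 mm above it. The board stands on a fixed 160x98 mm plate with two posts beside it, up to 62 mm above the table
- ball_2: One of three alike steel balls, 20 mm, 33 g, that start in the channel of the two-pocket board; origin at its centre, axes turn as it rolls. Pockets: 23x31 mm, 6 mm deep, at board x=+39 to +62, centred y=+16.5 and -16.5 mm, a 4 mm wall between them; a seated ball's centre is at board z=+8 mm and it stays there when the board tips back
- ball_3: One of three alike steel balls, 20 mm, 33 g, that start in the channel of the two-pocket board; origin at its centre, axes turn as it rolls. Channel: board x=-62 to -20 mm, floor sloping down 6 degrees to the end wall. At either stop loose balls roll to the low end and settle in about 1.5 s
Not all that is in view belongs to the job. Leave any pink or red look-alike of the part that bears board alone.

How it is judged (in metres and radians):
On the way:
1. tipped towards the pockets: all three balls are out of the channel and each pocket holds one (((x of ball_1 in the frame of board between 0.04 and 0.064 m and z of ball_1 in the frame of board between 0 and 0.0115 m and y of ball_1 in the frame of board between 0.006 and 0.027 m) or (x of ball_2 in the frame of board between 0.04 and 0.064 m and z of ball_2 in the frame of board between 0 and 0.0115 m and y of ball_2 in the frame of board between 0.006 and 0.027 m) or (x of ball_3 in the frame of board between 0.04 and 0.064 m and z of ball_3 in the frame of board between 0 and 0.0115 m and y of ball_3 in the frame of board between 0.006 and 0.027 m)) and ((x of ball_1 in the frame of board between 0.04 and 0.064 m and z of ball_1 in the frame of board between 0 and 0.0115 m and y of ball_1 in the frame of board between -0.027 and -0.006 m) or (x of ball_2 in the frame of board between 0.04 and 0.064 m and z of ball_2 in the frame of board between 0 and 0.0115 m and y of ball_2 in the frame of board between -0.027 and -0.006 m) or (x of ball_3 in the frame of board between 0.04 and 0.064 m and z of ball_3 in the frame of board between 0 and 0.0115 m and y of ball_3 in the frame of board between -0.027 and -0.006 m)) and x of each of ball_1, ball_2, ball_3 in the frame of board above -0.005 m), for 0.2 s.
At the end, for the whole second after the job is handed in: One ball sits down in each of the two pockets (centre within about 10 mm of the pocket's middle and below the floor-level height), the third lies in the channel (its centre at least 25 mm from the hinge towards the channel end), and all three are at rest. The board may be left at any tilt (((x of ball_1 in the frame of board between 0.04 and 0.064 m and z of ball_1 in the frame of board between 0 and 0.0115 m and y of ball_1 in the frame of board between 0.006 and 0.027 m) or (x of ball_2 in the frame of board between 0.04 and 0.064 m and z of ball_2 in the frame of board between 0 and 0.0115 m and y of ball_2 in the frame of board between 0.006 and 0.027 m) or (x of ball_3 in the frame of board between 0.04 and 0.064 m and z of ball_3 in the frame of board between 0 and 0.0115 m and y of ball_3 in the frame of board between 0.006 and 0.027 m)) and ((x of ball_1 in the frame of board between 0.04 and 0.064 m and z of ball_1 in the frame of board between 0 and 0.0115 m and y of ball_1 in the frame of board between -0.027 and -0.006 m) or (x of ball_2 in the frame of board between 0.04 and 0.064 m and z of ball_2 in the frame of board between 0 and 0.0115 m and y of ball_2 in the frame of board between -0.027 and -0.006 m) or (x of ball_3 in the frame of board between 0.04 and 0.064 m and z of ball_3 in the frame of board between 0 and 0.0115 m and y of ball_3 in the frame of board between -0.027 and -0.006 m)) and ((x of ball_1 in the frame of board between -0.07 and -0.025 m and z of ball_1 in the frame of board between 0 and 0.03 m and y of ball_1 in the frame of board between -0.035 and 0.035 m) or (x of ball_2 in the frame of board between -0.07 and -0.025 m and z of ball_2 in the frame of board between 0 and 0.03 m and y of ball_2 in the frame of board between -0.035 and 0.035 m) or (x of ball_3 in the frame of board between -0.07 and -0.025 m and z of ball_3 in the frame of board between 0 and 0.03 m and y of ball_3 in the frame of board between -0.035 and 0.035 m)) and linear speed of each of ball_1, ball_2, ball_3 below 0.03 m/s); the robot touches nothing.
It fails at once if the robot touches a ball (contact force between any of the fingers, the arm and ball_1 above 0.3 N or contact force between any of the fingers, the arm and ball_2 above 0.3 N or contact force between any of the fingers, the arm and ball_3 above 0.3 N).
It fails at once if a ball leaves the board (distance between any of ball_1, ball_2, ball_3 and board above 0.085 m or z of any of ball_1, ball_2, ball_3 in the frame of board below -0.02 m).
It also fails if it takes over 48 s, if anything falls off the work surface, if the arm or the gripper's body presses on something with over 40 N, if the wrist force passes 120 N, or if a joint passes its speed limit or range.

## Robot

A 6-joint arm with a two-finger parallel gripper is mounted at the origin on the work surface. World frame = base frame: x ahead of the robot, y to its left, z up, the work surface at z = 0. Lengths are in mm, angles in degrees, forces in N, time in s.
With the tool pointing down it reaches from about 300 to 850 mm from the base axis. Payload 4.2 kg.
Tool frame: the origin (TCP) lies at the very end of the fingers, on their centre line; the grasp point (between the pads) lies 19 mm behind it (env.grip_point_offset is the distance from the TCP to the grasp point, in mm); z points along the fingers, y is the line along which they close (so a half turn about z gives the same grasp; the last joint's range is limited). The gripper opens to 91 mm and grips with 3 to 60 N. Pads are 32 mm wide; open, the fingers measure 118 mm over their backs; the gripper's body (76 mm by 178 mm) begins 60 mm behind the grasp point.
Start: joints at [-68.755, 18.312, 89.639, -0, 72.044, -1.146], TCP at [219.038, -531.663, 213.976] pointing down, gripper open.
Joint ranges: [-177.97, 177.97], [-48.28, 115.42], [12.27, 149.76], [-77.06, 257.06], [2.81, 150.46], [-146.56, 146.56]. Speed limits (degrees/s): [147.25, 147.25, 180, 180, 180, 180].

## Interface

Orientations are given as [roll, pitch, yaw] about the fixed x, y, z axes, in that order (R = Rz(yaw) Ry(pitch) Rx(roll)).
In Python, from workcell import env gives the robot as it stands. The module is installed in compiled form; this text tells all that it offers.
- The arm moves only by the tool arm_command, never from a script. Its argument "rows" is a list of rows, each an object with "delta_pos": the shift along the tool's x, y, z in mm, a list of three; "roll": the turn about the tool's z in units of 5 degrees (1.0 is 5 degrees); "jaw": the opening in per cent of the stroke, from 0 (shut) to 100 (fully open). A call has 1 to 20 rows; each row is the pose to reach, as a shift and turn from the pose commanded when the call began, along the tool's axes at that moment; what a row does not reach only later rows make up. A row lasts 1/12 s, in which the tool goes at most 41.7 mm and 7.16 degrees, less where a joint would pass 70% of its speed; a pose out of reach is approached as far as the arm can. A call with a gripper value outside its range is refused whole. The fingers move at their own pace and stop on an object; "squeeze" is the grip in N (left out, the last holds). Time passes only in rows, so rows that repeat a pose let the fingers close. It gives the time, the measured TCP pose, the force, the opening and the grip force at its end, in the units of the state.
- env.state(): the state, without advancing time (a new reading comes with each control period).
- env.grab_frame(name): name is "scene" or "top"; returns a dict with "img" (420x560x3 uint8, blue, green, red), "z_map" (420x560 float32, mm along the optical axis (not along the pixel's ray), 0 where there is no reading), "fov_y" (degrees; the focal length in pixels is half the picture's height over the tangent of half this angle, whatever the lens; pixels are square), "cx", "cy" (the principal point, pixels), "R" (3x3) and "t" (3): a world point X has camera coordinates R X + t. Camera axes: x right, y down, z forward; pixel columns grow to the right and rows downward; lengths in mm; the calibration is good to about 2 mm. A picture is of the moment at which its call begins.
- env.job_done(): hands the job in; it is judged then, once.
The state is a dict: "time_s": time; "qpos": joint angles; "qvel": joint speeds; "effort": joint torques, N m; "ee_pos": TCP position; "ee_rot": TCP orientation; "force": force on the tool from outside, world axes, zero at the start; "torque": the same for the moment, N m; "gripper_width": finger opening in mm; "gripper_force": force on a finger pad.
Only numpy, scipy, OpenCV 4.12 (cv2) and the standard library are available. Lean on these libraries where they do the work, as an engineer would, in place of code of your own. Each camera call takes 0.05 s, during which the arm holds its last target. There are 200 camera calls.

## Working session

There is one attempt and no reset: what is moved stays moved. The work goes in short steps, Python scripts to look and compute and a tool call to move; the robot and the scene stay as the last step left them, time stands still between calls to the robot, and variables do not carry over. Pictures are saved under pics/ and viewed, at most 10 in all, crops included, and the job is handed in when it is done.

Besides the shell and the picture viewer there is one more tool, called after "Call:" by a JSON object that holds its "api" and its "payload". arm_command: Moves the arm, as the interface text tells. Its arguments: {"type":"object","properties":{"rows":{"type":"array"},"squeeze":{"type":"number"}},"required":["rows"]}

```bash
mkdir -p pics; cat > h.py <<'E'
import numpy as np, cv2
from workcell import env
def grab(n,name=None):
    f=env.grab_frame(n)
    np.savez(f"{n}.npz",**{k:np.array(v) for k,v in f.items()})
    if name: cv2.imwrite(f"pics/{name}.png",f["img"])
    return f
def world(f,u,v,z=None):
    R=np.array(f["R"]);t=np.array(f["t"]);fl=210/np.tan(np.radians(float(f["fov_y"]))/2)
    d=np.array([(u-f["cx"])/fl,(v-f["cy"])/fl,1.])
    if z is None:
        return R.T@(d*np.median(f["z_map"][int(v)-1:int(v)+2,int(u)-1:int(u)+2])-t)
    o=-R.T@t; dw=R.T@d
    return o+dw*(z-o[2])/dw[2]
E
python3 - <<'E'
from h import *
grab("top","top1");grab("scene","scene1");print(env.state())
E
```

```text
{'time_s': 0.1, 'qpos': array([-6.87544471e+01,  1.83483417e+01,  8.96981261e+01, -1.99293506e-03,
        7.20427400e+01, -1.14539474e+00]), 'qvel': array([ 0.01001871, -0.06626827, -0.17705025,  0.06489964,  0.00734893,
        0.04387446]), 'effort': array([-5.80706546e-04, -4.13332880e+01, -2.32509112e+01,  7.28117418e-02,
        4.21568099e-02, -3.97767246e-05]), 'ee_pos': array([ 218.86953847, -531.24618636,  213.20943807]), 'ee_rot': array([-1.79910772e+02,  1.11291051e-04,  2.23915637e+01]), 'force': array([ 0.17709634, -0.11270218, -0.0346418 ]), 'torque': array([ 0.00971606, -0.01872649, -0.02705722]), 'gripper_force': 0.0, 'gripper_width': 91.260336512951}
```

View pics/top1.png

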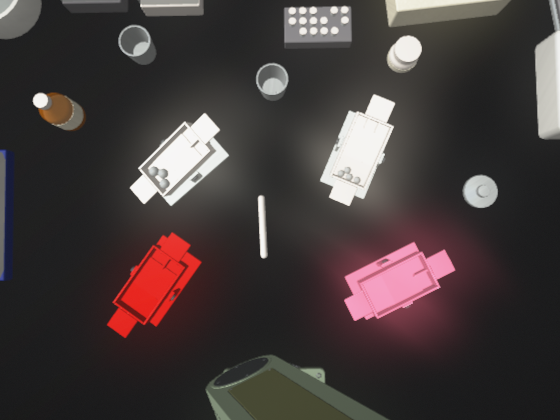

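View pics/scene1.png

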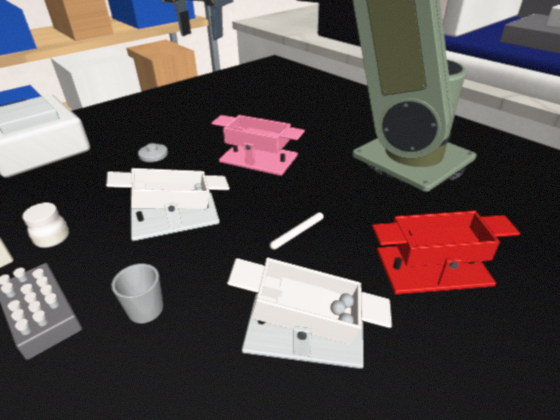

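Four lookalikes are in the top view: white left (180,160) with 3 larger balls, white right (358,150) with smaller balls, red (155,285) and pink (400,283). Left looks right, so I'll check it in one crop.

```bash
python3 - <<'E'
import cv2,numpy as np
from h import *
f=dict(np.load("top.npz"));i=f["img"]
a=cv2.resize(i[105:215,125:235],(600,600),interpolation=cv2.INTER_CUBIC)
b=cv2.resize(i[90:210,310:400],None,fx=2.2,fy=2.2)
b=cv2.copyMakeBorder(b,0,600-b.shape[0],0,0,0)
a=np.clip(a.astype(float)*.8,0,255).astype(np.uint8)
cv2.imwrite("pics/c1.png",np.hstack([a,b])[:, :800])
E
```

```text
(no output)
```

View pics/c1.png

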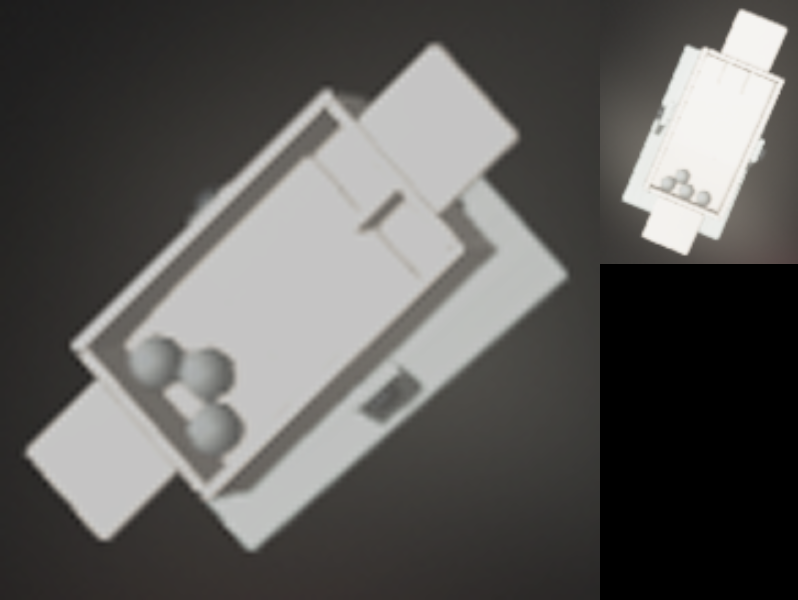

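The left board has two pockets (wall at crop (380,212)) and three 20 mm balls at the lower-left end. The pocket tab centre is at crop (438,120) and the channel tab centre at (103,461).

```bash
python3 - <<'E'
from h import *
f=dict(np.load("top.npz"))
P=lambda u,v:(125+u/5.4545,105+v/5.4545)
p=world(f,*P(442,120));c=world(f,*P(103,461));print(p,c)
for q in [(500,135),(435,65),(435,185),(375,105)]: print(q,world(f,*P(*q)))
x=(p-c);yaw=np.degrees(np.arctan2(x[1],x[0]));print("yaw",yaw,np.linalg.norm(x),"mid",(p+c)/2)
from scipy.spatial.transform import Rotation as Ro
s=env.state();R=Ro.from_euler('xyz',s['ee_rot'],degrees=True).as_matrix();print(R.round(3));print("delta",R.T@(p-s['ee_pos']))
E
```

```text
[575.20606819 115.70650994 103.79076327] [463.52851327 243.80342423  63.95669805]
(500, 135) [569.06339397  95.45681451 106.69018214]
(435, 65) [593.66325874 117.58319671 106.29407811]
(435, 185) [553.45206027 118.77451269 100.52883076]
(375, 105) [588.0251098  144.60548284  72.69506242]
yaw -48.91740465304902 174.54927234268484 mid [519.36729073 179.75496708  83.87373066]
[[ 0.925  0.381 -0.001]
 [ 0.381 -0.925  0.001]
 [-0.    -0.002 -1.   ]]
delta [ 575.91616187 -462.26209913  110.13757875]
```

Call:
{"api": "arm_command", "payload": {"rows": [{"delta_pos": [10,-8,0],"roll": 0,"jaw": 0},{"delta_pos": [30,-24,0],"roll": -0.3,"jaw": 0},{"delta_pos": [57,-45,0],"roll": -0.6,"jaw": 0},{"delta_pos": [88,-70,0],"roll": -1,"jaw": 0},{"delta_pos": [120,-95,0],"roll": -1.3,"jaw": 0},{"delta_pos": [152,-120,0],"roll": -1.6,"jaw": 0},{"delta_pos": [184,-146,0],"roll": -2,"jaw": 0},{"delta_pos": [216,-172,0],"roll": -2.3,"jaw": 0},{"delta_pos": [248,-197,0],"roll": -2.6,"jaw": 0},{"delta_pos": [280,-222,0],"roll": -3,"jaw": 0},{"delta_pos": [312,-248,0],"roll": -3.3,"jaw": 0},{"delta_pos": [344,-273,0],"roll": -3.7,"jaw": 0},{"delta_pos": [376,-299,0],"roll": -3.7,"jaw": 0},{"delta_pos": [408,-324,0],"roll": -3.7,"jaw": 0},{"delta_pos": [440,-350,0],"roll": -3.7,"jaw": 0},{"delta_pos": [472,-375,0],"roll": -3.7,"jaw": 0},{"delta_pos": [504,-400,0],"roll": -3.7,"jaw": 0},{"delta_pos": [534,-424,0],"roll": -3.7,"jaw": 0},{"delta_pos": [558,-444,0],"roll": -3.7,"jaw": 0},{"delta_pos": [570,-453,0],"roll": -3.7,"jaw": 0}]}}

```text
time_s: 1.77
ee_pos: [574.0, 108.5, 213.4]
ee_rot: [-179.9, -0.0, 41.1]
force: [0.4, -0.6, -0.3]
gripper_width: 0.4
gripper_force: 0.0
```

Call:
{"api": "arm_command", "payload": {"rows": [{"delta_pos": [2,0,10],"roll": -3.7e-10,"jaw": 0},{"delta_pos": [4,-1,30],"roll": 0,"jaw": 0},{"delta_pos": [6,-2,55],"roll": 0,"jaw": 0},{"delta_pos": [7,-2,75],"roll": 0,"jaw": 0},{"delta_pos": [7,-2,88],"roll": 0,"jaw": 0},{"delta_pos": [7,-2,94],"roll": 0,"jaw": 0},{"delta_pos": [7,-2,94],"roll": 0,"jaw": 0}]}}

```text
time_s: 2.35
ee_pos: [575.5, 109.1, 118.1]
ee_rot: [-179.9, 0.2, 40.8]
force: [-0.0, -0.0, -0.4]
gripper_width: 0.1
gripper_force: 0.0
```

```bash
python3 - <<'E'
from h import *
t=grab("top")["img"];s=grab("scene")["img"]
cv2.imwrite("pics/h2.png",np.hstack([cv2.resize(t[80:240,100:260],(400,400)),cv2.resize(s[220:380,210:410],(400,320))[:, :].copy() if 0 else cv2.resize(s[200:400,210:410],(400,400))]))
E
```

```text
(no output)
```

View pics/h2.png

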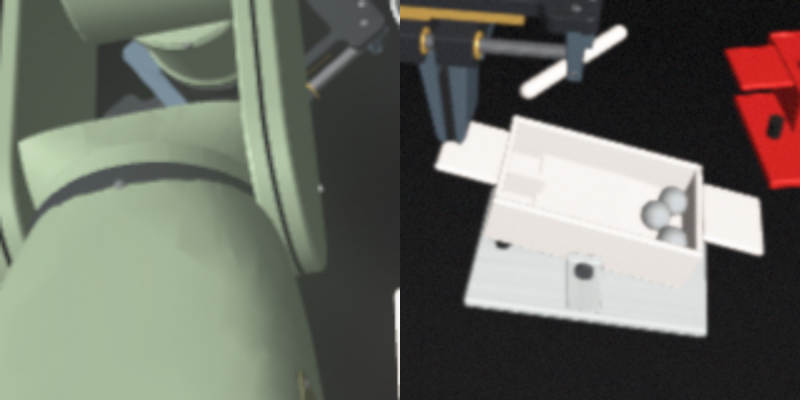

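The scene view shows the closed fingers just above the pocket tab at crop (455,140), with the balls at (665,215). Pressing now.

Call:
{"api": "arm_command", "payload": {"rows": [{"delta_pos": [3,0,6],"jaw": 0,"roll": 0},{"delta_pos": [3,1,12],"jaw": 0,"roll": 0},{"delta_pos": [3,2,17],"jaw": 0,"roll": 0},{"delta_pos": [3,3,22],"jaw": 0,"roll": 0},{"delta_pos": [3,4,27],"jaw": 0,"roll": 0},{"delta_pos": [3,5,32],"jaw": 0,"roll": 0},{"delta_pos": [3,6,37],"jaw": 0,"roll": 0},{"delta_pos": [3,6,42],"jaw": 0,"roll": 0},{"delta_pos": [3,6,46],"jaw": 0,"roll": 0},{"delta_pos": [3,6,49],"jaw": 0,"roll": 0},{"delta_pos": [3,6,51],"jaw": 0,"roll": 0},{"delta_pos": [3,6,51],"jaw": 0,"roll": 0}]}}

```text
time_s: 3.45
ee_pos: [585.8, 107.0, 69.7]
ee_rot: [179.8, -0.2, 40.9]
force: [2.9, -2.7, 3.2]
gripper_width: 0.5
gripper_force: 2.2
```

```bash
python3 - <<'E'
from h import *
s=grab("scene")["img"]
cv2.imwrite("pics/h3.png",cv2.resize(s[200:400,210:410],(600,600),interpolation=cv2.INTER_CUBIC))
E
```

```text
(no output)
```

View pics/h3.png

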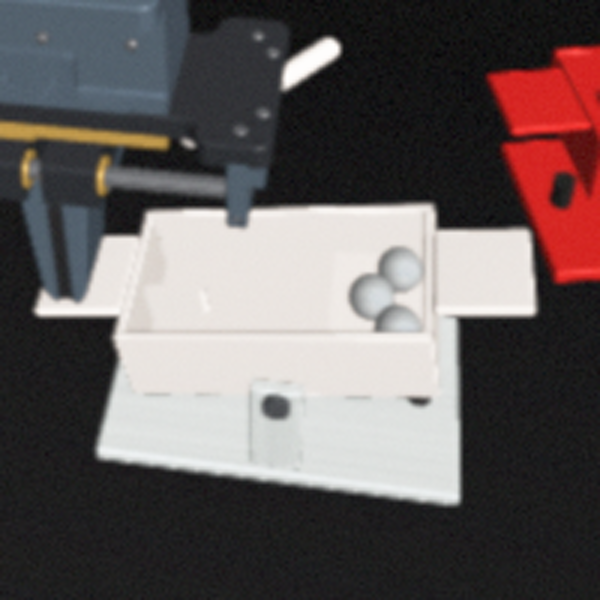

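The board is only about 0.1 rad past level and the balls are still in the channel at crop (385,290). I'll check the depth of the dark part at (240,215), then press further.

```bash
python3 - <<'E'
from h import *
f=dict(np.load("scene.npz"))
P=lambda u,v:(210+u/3,200+v/3)
for q in [(240,222),(238,200),(245,100),(68,285),(200,213),(420,208),(100,255),(485,270)]: print(q,world(f,*P(*q)).round(0))
print(env.state()['force'])
E
```

```text
(240, 222) [562. 190. 151.]
(238, 200) [563. 190. 164.]
(245, 100) [544. 173. 190.]
(68, 285) [597. 117.  78.]
(200, 213) [526. 122.  76.]
(420, 208) [462. 197.  94.]
(100, 255) [573. 108.  71.]
(485, 270) [473. 241. 100.]
[ 3.32804177 -2.78413827  4.28240581]
```

Call:
{"api": "arm_command", "payload": {"rows": [{"delta_pos": [0,0,3],"jaw": 0,"roll": 0},{"delta_pos": [0,0,6],"jaw": 0,"roll": 0},{"delta_pos": [0,0,8],"jaw": 0,"roll": 0},{"delta_pos": [0,0,9],"jaw": 0,"roll": 0},{"delta_pos": [0,0,9],"jaw": 0,"roll": 0}]}}

```text
time_s: 3.92
ee_pos: [585.7, 107.1, 62.3]
ee_rot: [179.8, -0.2, 40.9]
force: [1.9, -4.4, 11.4]
gripper_width: 0.0
gripper_force: 6.4
```

Call:
{"api": "arm_command", "payload": {"rows": [{"delta_pos": [0,0,1],"jaw": 0,"roll": 0},{"delta_pos": [0,0,2],"jaw": 0,"roll": 0},{"delta_pos": [0,0,2],"jaw": 0,"roll": 0},{"delta_pos": [0,0,2],"jaw": 0,"roll": 0},{"delta_pos": [0,0,2],"jaw": 0,"roll": 0},{"delta_pos": [0,0,2],"jaw": 0,"roll": 0},{"delta_pos": [0,0,2],"jaw": 0,"roll": 0},{"delta_pos": [0,0,2],"jaw": 0,"roll": 0},{"delta_pos": [0,0,2],"jaw": 0,"roll": 0},{"delta_pos": [0,0,2],"jaw": 0,"roll": 0},{"delta_pos": [0,0,2],"jaw": 0,"roll": 0},{"delta_pos": [0,0,2],"jaw": 0,"roll": 0},{"delta_pos": [0,0,2],"jaw": 0,"roll": 0},{"delta_pos": [0,0,2],"jaw": 0,"roll": 0},{"delta_pos": [0,0,2],"jaw": 0,"roll": 0},{"delta_pos": [0,0,2],"jaw": 0,"roll": 0},{"delta_pos": [0,0,2],"jaw": 0,"roll": 0},{"delta_pos": [0,0,2],"jaw": 0,"roll": 0}]}}

```text
time_s: 5.42
ee_pos: [585.8, 107.1, 62.1]
ee_rot: [179.7, -0.2, 40.9]
force: [-1.7, -5.6, 21.0]
gripper_width: 0.4
gripper_force: 11.0
```

```bash
python3 - <<'E'
from h import *
s=grab("scene")["img"]
cv2.imwrite("pics/h4.png",cv2.resize(s[200:400,210:410],(600,600),interpolation=cv2.INTER_CUBIC))
E
```

```text
(no output)
```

View pics/h4.png

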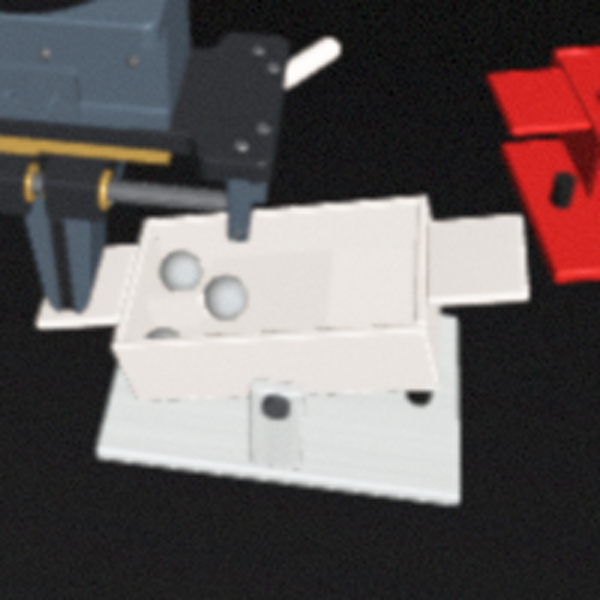

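Tipped to the stop: two balls sit in the pockets at crop (180,272) and (163,335), with the third loose behind them at (227,297). Next I move to the channel tab.

Call:
{"api": "arm_command", "payload": {"rows": [{"delta_pos": [0,0,-4],"jaw": 0,"roll": 0},{"delta_pos": [0,0,-12],"jaw": 0,"roll": 0},{"delta_pos": [0,0,-30],"jaw": 0,"roll": 0},{"delta_pos": [0,0,-55],"jaw": 0,"roll": 0},{"delta_pos": [0,0,-80],"jaw": 0,"roll": 0},{"delta_pos": [0,-5,-98],"jaw": 0,"roll": 0},{"delta_pos": [0,-18,-105],"jaw": 0,"roll": 0},{"delta_pos": [0,-40,-105],"jaw": 0,"roll": 0},{"delta_pos": [0,-65,-105],"jaw": 0,"roll": 0},{"delta_pos": [0,-90,-105],"jaw": 0,"roll": 0},{"delta_pos": [-1,-115,-105],"jaw": 0,"roll": 0},{"delta_pos": [-2,-140,-105],"jaw": 0,"roll": 0},{"delta_pos": [-2,-160,-105],"jaw": 0,"roll": 0},{"delta_pos": [-2,-170,-105],"jaw": 0,"roll": 0},{"delta_pos": [-2,-173,-98],"jaw": 0,"roll": 0},{"delta_pos": [-2,-173,-88],"jaw": 0,"roll": 0},{"delta_pos": [-2,-173,-78],"jaw": 0,"roll": 0},{"delta_pos": [-2,-173,-70],"jaw": 0,"roll": 0},{"delta_pos": [-2,-173,-66],"jaw": 0,"roll": 0},{"delta_pos": [-2,-173,-66],"jaw": 0,"roll": 0}]}}

```text
time_s: 7.13
ee_pos: [468.5, 236.3, 122.2]
ee_rot: [-180.0, 0.2, 40.8]
force: [-0.0, 0.6, 0.7]
gripper_width: 0.3
gripper_force: 0.0
```

```bash
python3 - <<'E'
from h import *
s=grab("scene")["img"]
cv2.imwrite("pics/h5.png",cv2.resize(s[200:400,210:410],(600,600),interpolation=cv2.INTER_CUBIC))
E
```

```text
(no output)
```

View pics/h5.png

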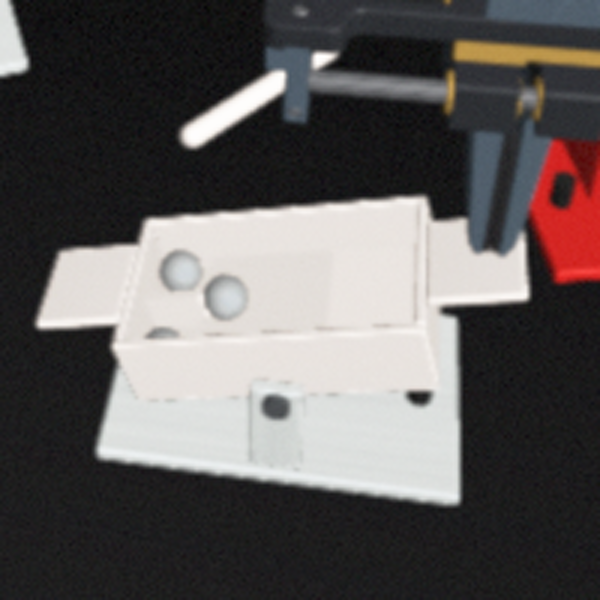

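The fingers hover over the channel tab at crop (490,245), and the balls haven't moved. Pressing down.

Call:
{"api": "arm_command", "payload": {"rows": [{"delta_pos": [0,0,6],"jaw": 0,"roll": 0},{"delta_pos": [0,0,12],"jaw": 0,"roll": 0},{"delta_pos": [0,-1,17],"jaw": 0,"roll": 0},{"delta_pos": [0,-2,22],"jaw": 0,"roll": 0},{"delta_pos": [0,-3,27],"jaw": 0,"roll": 0},{"delta_pos": [0,-4,32],"jaw": 0,"roll": 0},{"delta_pos": [0,-5,37],"jaw": 0,"roll": 0},{"delta_pos": [0,-6,42],"jaw": 0,"roll": 0},{"delta_pos": [0,-7,47],"jaw": 0,"roll": 0},{"delta_pos": [0,-8,51],"jaw": 0,"roll": 0},{"delta_pos": [0,-8,55],"jaw": 0,"roll": 0},{"delta_pos": [0,-8,58],"jaw": 0,"roll": 0},{"delta_pos": [0,-8,60],"jaw": 0,"roll": 0},{"delta_pos": [0,-8,62],"jaw": 0,"roll": 0},{"delta_pos": [0,-8,63],"jaw": 0,"roll": 0},{"delta_pos": [0,-8,63],"jaw": 0,"roll": 0}]}}

```text
time_s: 8.52
ee_pos: [463.2, 245.2, 63.5]
ee_rot: [-179.9, -0.1, 40.8]
force: [-8.6, 3.1, 19.5]
gripper_width: 0.4
gripper_force: 10.5
```

Call:
{"api": "arm_command", "payload": {"rows": [{"delta_pos": [0,0,0],"jaw": 0,"roll": 0},{"delta_pos": [0,0,0],"jaw": 0,"roll": 0},{"delta_pos": [0,0,0],"jaw": 0,"roll": 0},{"delta_pos": [0,0,0],"jaw": 0,"roll": 0},{"delta_pos": [0,0,0],"jaw": 0,"roll": 0},{"delta_pos": [0,0,0],"jaw": 0,"roll": 0},{"delta_pos": [0,0,0],"jaw": 0,"roll": 0},{"delta_pos": [0,0,0],"jaw": 0,"roll": 0},{"delta_pos": [0,0,0],"jaw": 0,"roll": 0},{"delta_pos": [0,0,0],"jaw": 0,"roll": 0},{"delta_pos": [0,0,0],"jaw": 0,"roll": 0},{"delta_pos": [0,0,0],"jaw": 0,"roll": 0}]}}

```text
time_s: 9.52
ee_pos: [463.1, 245.2, 63.5]
ee_rot: [-179.9, -0.2, 40.8]
force: [-8.4, 3.1, 19.4]
gripper_width: 0.5
gripper_force: 10.4
```

```bash
python3 - <<'E'
from h import *
s=grab("scene")["img"]
cv2.imwrite("pics/h6.png",cv2.resize(s[200:400,210:410],(600,600),interpolation=cv2.INTER_CUBIC))
E
```

```text
(no output)
```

View pics/h6.png

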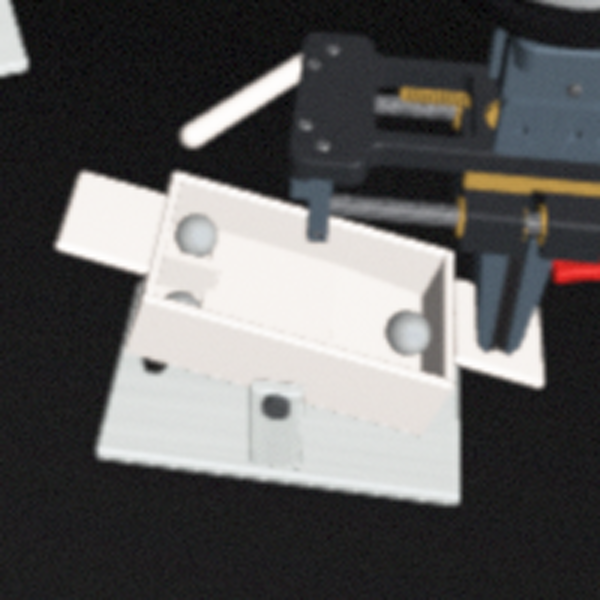

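The two balls stay seated at crop (196,235) and (183,298), and the third lies at the channel end at (408,332). Lifting off.

Call:
{"api": "arm_command", "payload": {"rows": [{"delta_pos": [0,0,-4],"jaw": 0,"roll": 0},{"delta_pos": [0,0,-12],"jaw": 0,"roll": 0},{"delta_pos": [0,0,-30],"jaw": 0,"roll": 0},{"delta_pos": [0,0,-55],"jaw": 0,"roll": 0},{"delta_pos": [0,0,-80],"jaw": 0,"roll": 0},{"delta_pos": [0,0,-100],"jaw": 0,"roll": 0},{"delta_pos": [0,0,-110],"jaw": 0,"roll": 0},{"delta_pos": [0,0,-110],"jaw": 0,"roll": 0},{"delta_pos": [0,0,-110],"jaw": 0,"roll": 0},{"delta_pos": [0,0,-110],"jaw": 0,"roll": 0},{"delta_pos": [0,0,-110],"jaw": 0,"roll": 0},{"delta_pos": [0,0,-110],"jaw": 0,"roll": 0},{"delta_pos": [0,0,-110],"jaw": 0,"roll": 0}]}}

```text
time_s: 10.65
ee_pos: [463.3, 243.2, 170.0]
ee_rot: [-180.0, 0.1, 40.9]
force: [-0.6, -0.5, 0.1]
gripper_width: 0.7
gripper_force: 0.0
```

```bash
python3 - <<'E'
from h import *
s=grab("scene")["img"]
cv2.imwrite("pics/h7.png",cv2.resize(s[200:400,210:410],(600,600),interpolation=cv2.INTER_CUBIC))
E
```

```text
(no output)
```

View pics/h7.png

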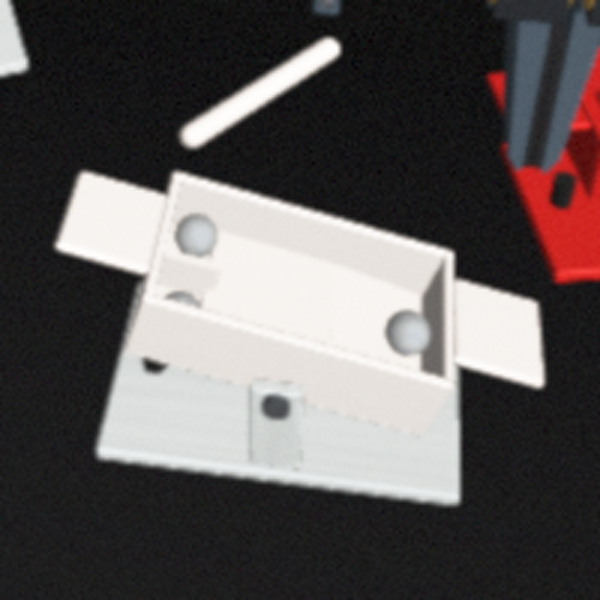

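The robot is clear of the board. The balls are at rest at crop (196,235), (183,298) and (408,332).

```bash
python3 -c "
from workcell import env
print(env.job_done())"
```

```text
the job is handed in; nothing more can be done
None
```

The job is handed in, with no verdict returned: the last picture shows one ball in each pocket, the third at rest in the channel, and the robot clear of the board, about 11 s into the 48 s limit.

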